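# Index the drilling table to the red-marked hole

### The arm

A 6-joint arm with a two-finger parallel gripper is mounted at the origin on the work surface; the furniture and walls round the work are solid. World frame = base frame: x ahead of the robot, y to its left, z up, the work surface at z = 0. Lengths are in m, angles in rad, forces in N, time in s.
With the tool pointing down it reaches from about 0.25 to 0.775 m from the base axis. Payload 4 kg.
Tool frame: the origin (TCP) lies where the fingers leave the gripper's body, on its centre line; the fingertips stand r.tcp_to_tips ahead of it and the grasp point (between the pads) lies 78 mm ahead of it (r.tcp_to_tips is the distance from the TCP to the fingertips, in m); z points along the fingers, y is the line along which they close (so a half turn about z gives the same grasp; the last joint's range is limited). The gripper opens to 94 mm and grips with 3 to 60 N. Pads are 16 mm wide; open, the fingers measure 119 mm over their backs; the gripper's body (75 mm by 177 mm) begins 78 mm behind the grasp point.
Start: joints at [-1.285, 0.087, 1.371, -0, 1.684, -0.103], TCP at [0.208, -0.509, 0.303] pointing down, gripper open.
Joint ranges: [-3.1, 3.1], [-0.76, 2.03], [0.27, 2.55], [-1.08, 4.22], [0.17, 2.65], [-2.57, 2.57]. Speed limits (rad/s): [2.79, 2.79, 3.14, 3.14, 3.14, 3.14].

### API

Orientations are given as [roll, pitch, yaw] about the fixed x, y, z axes, in that order (R = Rz(yaw) Ry(pitch) Rx(roll)).
In Python, from plant import r gives the robot as it stands.
- The arm moves only by the tool carry_out, never from a script. Its argument "deltas" is a list of rows, each a list of 2 entries, a list of its own where there are three numbers: the shift along the tool's x, y, z in m, then the turn, a rotation vector about the tool's x, y, z in rad. In form: [[[x, y, z], [rx, ry, rz]], ...]. A call has 1 to 8 rows; each row is the pose to reach, as a shift and turn from the pose commanded when the call began, along the tool's axes at that moment; what a row does not reach only later rows make up. A row lasts 1/10 s, in which the tool goes at most 50 mm and 8.59 degrees, less where a joint would pass 70% of its speed; a pose out of reach is approached as far as the arm can. A call with a gripper value outside its range is refused whole. "grip" is the opening, from -1 (shut) to 1 (fully open), so that 0 is half open, set as the call begins (left out, the last holds). The fingers move at their own pace and stop on an object; "grip_force" is the grip in N (left out, the last holds). Time passes only in rows, so rows that repeat a pose let the fingers close. It gives the time, the measured TCP pose, the force, the opening and the grip force at its end, in the units of the state.
- r.state(): the state, without advancing time (a new reading comes with each control period).
- r.read_camera(name): name is "scene" or "side" or "wrist"; returns a dict with "img" (420x560x3 uint8, blue, green, red), "depth" (420x560 float32, m along the optical axis (not along the pixel's ray), 0 where there is no reading), "fx", "fy", "cx", "cy" (pixels), "D" ([k1, k2, p1, p2, k3] as OpenCV has them; the pictures are not rectified), "rvec" (rotation vector, rad) and "tvec" (3), from world to camera coordinates, as OpenCV has them. Camera axes: x right, y down, z forward; pixel columns grow to the right and rows downward; lengths in m; the calibration is good to about 2 mm. A picture is of the moment at which its call begins.
- r.sign_off(): hands the job in; it is judged then, once.
Trained networks look in a picture, given as the dict that the camera call returned (one of the last four; its "shot" number tells which), for a name from the list of things; names that differ only in an ending like _2 or _b are one class to them, and where a whole thing is asked for, a point or a joint stands for the part that bears it (a point fixed in the world has none). Each returns a list of dicts, best first, with "score" (0 to 1); they miss things now and then, are a little off and sometimes report something else, mostly with a low value. They report only what shows in the picture. A call takes as long as a camera call.
- r.boxes_of(picture, name): "location" ([x, y, z] in m, in the coordinates of the camera as it stood for that picture, good to about 4 mm: the middle of the surface that is visible of it).
The state is a dict: "clock": time; "joints": joint angles; "joint_velocities": joint speeds; "joint_efforts": joint torques, N m; "tcp_pos": TCP position; "tool_rot": TCP orientation; "wrist_force": force on the tool from outside, world axes, zero at the start; "torque": the same for the moment, N m; "gripper_width": finger opening in m; "grip_force": force on a finger pad.
Only numpy, scipy, OpenCV 4.12 (cv2) and the standard library are available. Lean on these libraries where they do the work, as an engineer would, in place of code of your own. Each camera call takes 0.05 s, during which the arm holds its last target. There are 200 camera calls.

### The job

Index the drilling table by one hole with the fingertips: press the yellow spring plunger in, push the table round to the neighbouring hole that is marked by the red peg, and let the plunger spring fully home in that hole. Turn it the short way, not toward the black peg and not past the red-marked hole. Leave the brown block lying in its nest on the table, lift nothing, leave the things round about alone, and finish clear of everything.

Things in the scene. Friction and masses are not known exactly. Their poses are not given: they have to be found in the camera images.
- index_base: fixed round grey base plate, 248 mm across, 12 mm thick; above it a steel index ring (160 mm across, six notches or 'holes' 60 degrees apart, z 30 to 38 mm) and an aluminium turning table (128 mm across, top at z = 50 mm). Origin on the turning axis at the bench surface, z up (heights are above the bench); its -x axis points at the hole in which the plunger starts.
- dial (a joint): angle of the turning table, rad: 0 in the starting hole, positive clockwise seen from above (from the fixture's -x axis toward its +y axis); neighbouring holes at +1.047 and -1.047. About 0.02 rad of play in a hole. With the plunger clear it turns with slight friction (about 0.06 N m) and stays where it is left; with the plunger home it is locked.
- plunger (a joint): travel of the spring plunger, m: 0 = up, home in a hole; positive = pressed straight down, 0.014 at its stop. Pressing takes 3.5 N at the start to 8.4 N at the stop. Beyond 0.008 its tooth is below the index ring and the table is free to turn; between holes the ring keeps it from rising above 0.008 even if it is let go, and at a hole it springs back to 0 by itself.
- plunger_top (a point): centre of the top face of the plunger's round yellow button, 30 mm across, z = 80 mm when up, 94 mm from the turning axis, on an aluminium arm that turns with the table.
- slot (a point): point midway between two blue upright lugs on the table's arm, on the plunger's axis, at z = 96 mm, level with the lug tops; turns with the table. The lugs stand on either side of the button in the direction of turning: inner faces 50 mm apart, each 8 mm thick, 34 mm long radially. Shut fingertips fit between them, on the button, and may push on a lug. The slot is open toward the axis and outward.
- red_peg: fixed red peg, 14 mm across, 18 mm tall, on the base plate 114 mm from the axis, in line with the hole to turn to (60 degrees either way from the starting hole). Origin at the centre of its foot, z = 12 mm. The table's arm passes above it.
- black_peg: fixed black peg of the same size, in line with the neighbouring hole on the other side, already drilled; not to be used. Origin at the centre of its foot.
- nest (a point): centre of the nest floor on the table, on the turning axis, z = 50 mm. Low dark steel stops 12 mm tall stand round the block.
- block_centre (a point): centre of the loose brown block, 60x100x31 mm, that lies in the nest (long side across the arm, top at z = 81 mm).
- hex_nut: loose bystander, to be left alone: steel hex nut, 30x26x13 (mm); origin at the centre of its underside
- padlock: loose bystander, to be left alone: brass padlock lying flat, 61x40x17 (mm); origin at the centre of its underside
- brush: loose bystander, to be left alone: paint brush, 52x207x15 (mm); origin at the centre of its underside
- tape_measure: loose bystander, to be left alone: yellow tape measure, 35x84x69 (mm); origin at the centre of its underside
- screw_tin: loose bystander, to be left alone: round tin, 70 across, 70 tall (mm); origin at the centre of its underside
- masking_tape: loose bystander, to be left alone: roll of cream masking tape, 100 across, 24 tall (mm); origin at the centre of its underside
- torpedo_level: loose bystander, to be left alone: blue spirit level, 20x230x40 (mm); origin at the centre of its underside
- spray_can: loose bystander, to be left alone: white and red spray can, 66 across, 202 tall (mm); origin at the centre of its underside

How it is judged:
By the outcome, as a careful person would: the job done as asked, in the order asked, and still so for the second after the job is handed in, with the robot touching nothing.
It also fails if it takes over 37 s, if anything falls off the work surface, if the arm or the gripper's body presses on something with over 40 N, if the wrist force passes 120 N, or if a joint passes its speed limit or range.

## Working session

There is one attempt and no reset: what is moved stays moved. The work goes in short steps, Python scripts to look and compute and a tool call to move; the robot and the scene stay as the last step left them, time stands still between calls to the robot, and variables do not carry over. Pictures are saved under pics/ and viewed, at most 10 in all, crops included, and the job is handed in when it is done.

Besides the shell and the picture viewer there is one more tool, called after ">>>" by a JSON object that holds its "api" and its "payload", one argument or row to a line. carry_out: Moves the arm, as the interface text tells. Its arguments: {"type":"object","properties":{"deltas":{"type":"array","items":{"type":"array"}},"grip":{"type":"number"},"grip_force":{"type":"number"}},"required":["deltas"]}

```bash
mkdir -p pics; cat > h.py <<'E'
import numpy as np, cv2
from plant import r
from scipy.spatial.transform import Rotation as Rn
def toW(p,c):
    R,_=cv2.Rodrigues(np.array(p["rvec"],float)); return R.T@(np.array(c,float)-np.array(p["tvec"],float).ravel())
def find(p,n,k=2):
    return [(round(b["score"],2),toW(p,b["location"]).round(4).tolist()) for b in r.boxes_of(p,n)[:k]]
def pix(p,X):
    K=np.array([[p["fx"],0,p["cx"]],[0,p["fy"],p["cy"]],[0,0,1.]])
    return cv2.projectPoints(np.array(X,float).reshape(-1,3),np.array(p["rvec"],float),np.array(p["tvec"],float),K,np.array(p["D"],float))[0].reshape(-1,2)
E
python3 - <<'E'
from h import *
print(r.tcp_to_tips, r.state())
for c in ("scene","side"):
    p=r.read_camera(c); cv2.imwrite(f"pics/{c}1.png",p["img"])
    print(c,"cam at",toW(p,[0,0,0]).round(3))
    for n in ["index_base","plunger_top","slot","red_peg","black_peg","block_centre","nest","spray_can","screw_tin","tape_measure","torpedo_level"]:
        print(n,find(p,n))
E
```

```text
0.0972 {'clock': 0.0, 'joints': array([-1.28505726e+00,  8.79236975e-02,  1.37226170e+00, -1.74459553e-05,
        1.68362344e+00, -1.03077956e-01]), 'joint_velocities': array([ 0.00026198,  0.00114873,  0.00018407, -0.00028864, -0.0003104 ,
       -0.00077509]), 'joint_efforts': array([ 1.14305443e-03, -3.40178812e+01, -3.02424932e+01,  7.19735515e-02,
        3.30909749e-02, -1.85099939e-04]), 'tcp_pos': array([ 0.20840487, -0.50860649,  0.3015173 ]), 'tool_rot': array([-3.13938645e+00, -2.10787673e-04,  3.88814845e-01]), 'wrist_force': array([-0.66476538,  0.48861585, -0.24039818]), 'torque': array([ 0.02994965, -0.05122741,  0.00331592]), 'grip_force': 0.0, 'gripper_width': 0.09402098692850944}
scene cam at [-0.291  0.472  0.906]
index_base [(0.59, [0.5188, -0.0472, 0.0143])]
plunger_top [(0.59, [0.4642, -0.075, 0.081])]
slot [(0.79, [0.4762, -0.0715, 0.0555])]
red_peg []
black_peg []
block_centre [(0.97, [0.5467, -0.1024, 0.0844])]
nest [(0.86, [0.4744, -0.073, 0.0528])]
spray_can [(0.8, [0.598, 0.3941, 0.1215])]
screw_tin [(0.85, [0.6265, 0.1916, 0.0455])]
tape_measure [(0.56, [0.3847, -0.348, 0.0519])]
torpedo_level [(0.71, [0.4631, 0.3131, 0.041])]
side cam at [ 0.109 -1.193  0.916]
index_base [(0.94, [0.5266, -0.1502, 0.0099])]
plunger_top []
slot [(0.88, [0.5064, -0.0986, 0.0511])]
red_peg []
black_peg []
block_centre [(0.87, [0.556, -0.1228, 0.0781])]
nest [(0.82, [0.5011, -0.1072, 0.0526])]
spray_can [(0.9, [0.6208, 0.374, 0.1099])]
screw_tin [(0.66, [0.6437, 0.1681, 0.0465]), (0.52, [0.5027, 0.3074, 0.022])]
tape_measure [(0.66, [0.3926, -0.379, 0.0408])]
torpedo_level [(0.58, [0.5023, 0.3067, 0.0216])]
```

View pics/scene1.png

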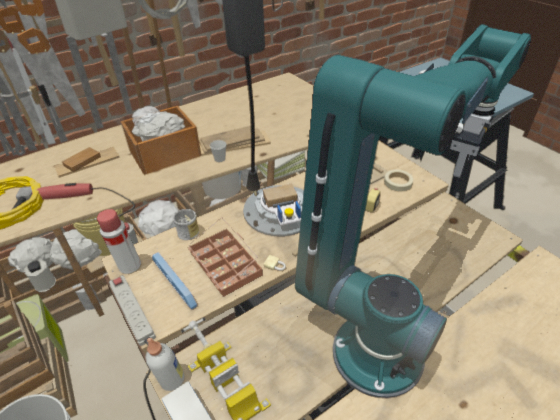

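View pics/side1.png

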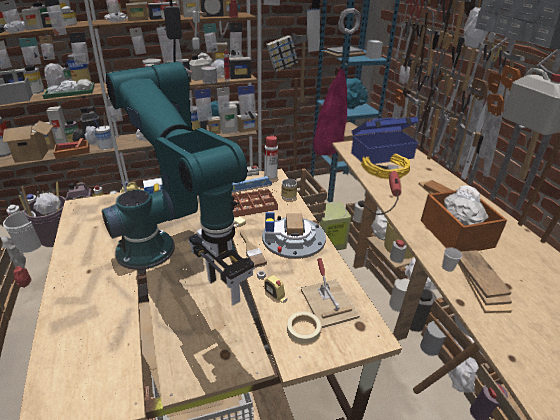

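```bash
cat >> h.py <<'E'
def cloud(p):
    K=np.array([[p["fx"],0,p["cx"]],[0,p["fy"],p["cy"]],[0,0,1.]])
    v,u=np.mgrid[0:420,0:560]
    n=cv2.undistortPoints(np.stack([u,v],-1).reshape(-1,1,2).astype(np.float32),K,np.array(p["D"],float)).reshape(420,560,2)
    z=p["depth"]; C=np.dstack([n[...,0]*z,n[...,1]*z,z])
    R,_=cv2.Rodrigues(np.array(p["rvec"],float))
    return (C-np.array(p["tvec"],float).ravel())@R
E
python3 - <<'E'
from h import *
ims=[]
for c,(x,y) in (("scene",(235,165)),("side",(235,185))):
    p=r.read_camera(c); W=cloud(p); hsv=cv2.cvtColor(p["img"],cv2.COLOR_BGR2HSV)
    H,S,V=[hsv[...,i].astype(int) for i in range(3)]
    reg=(np.hypot(W[...,0]-.54,W[...,1]+.1)<.16)&(p["depth"]>0)
    for n,m in dict(yellow=(H>20)&(H<35)&(S>150)&(W[...,2]>.05),blue=(H>100)&(H<130)&(S>120)&(W[...,2]>.03),red=((H<6)|(H>174))&(S>150),black=(V<45)&(W[...,2]>.01)&(W[...,2]<.04)).items():
        m=(m&reg).astype(np.uint8); k,L,st,ce=cv2.connectedComponentsWithStats(m,connectivity=8)
        for i in range(1,k):
            if st[i,4]>5: q=W[L==i]; print(c,n,st[i,4],ce[i].round(),np.median(q,0).round(4),q.min(0).round(3),q.max(0).round(3))
    m=reg&(W[...,2]>.076)&(W[...,2]<.088)&(H<25)&(H>5); q=W[m]; 
    if len(q): print("block",len(q),cv2.minAreaRect((q[:,:2]*1000).astype(np.float32)))
    m=reg&(W[...,2]>.006)&(W[...,2]<.018)&(S<60); q=W[m]; print("base",len(q),q.min(0).round(3),q.max(0).round(3),cv2.minEnclosingCircle((q[:,:2]*1000).astype(np.float32)))
    tall=(p["depth"]>0)&(np.abs(W[...,0]-.54)<.3)&(np.abs(W[...,1]+.1)<.3)&(W[...,2]>.1)&(W[...,2]<.9); 
    q=W[tall]; print("tall",[(z,((q[:,2]>z)&(q[:,2]<z+.1)).sum(),np.median(q[(q[:,2]>z)&(q[:,2]<z+.1)],0).round(3)) for z in (.1,.2,.3,.4,.5,.6,.7) if ((q[:,2]>z)&(q[:,2]<z+.1)).sum()])
    ims.append(cv2.resize(p["img"][y:y+80,x:x+100],(800,600) if 0 else (480,384),interpolation=cv2.INTER_CUBIC))
cv2.imwrite("pics/crop.png",cv2.resize(np.hstack(ims),(800,320)))
E
```

```text
scene yellow 55 [289. 212.] [ 0.4629 -0.073   0.0791] [ 0.453 -0.085  0.061] [ 0.479 -0.062  0.084]
scene blue 45 [298. 209.] [ 0.4536 -0.099   0.0829] [ 0.442 -0.107  0.06 ] [ 0.473 -0.095  0.099]
scene blue 14 [279. 209.] [ 0.4776 -0.0462  0.0957] [ 0.464 -0.054  0.09 ] [ 0.489 -0.042  0.1  ]
block 411 ((527.3221435546875, -95.62333679199219), (99.64010620117188, 125.11176300048828), 71.94828033447266)
base 983 [ 0.436 -0.225  0.006] [0.683 0.018 0.018] ((558.2678833007812, -105.86500549316406), 126.30227661132812)
tall [(0.1, np.int64(1), array([ 0.478, -0.048,  0.1  ])), (0.6, np.int64(7), array([0.273, 0.158, 0.664])), (0.7, np.int64(21), array([0.284, 0.177, 0.746]))]
side yellow 17 [270. 219.] [ 0.4723 -0.0716  0.081 ] [ 0.458 -0.081  0.077] [ 0.483 -0.062  0.083]
side blue 44 [269. 215.] [ 0.4776 -0.0512  0.0864] [ 0.463 -0.061  0.072] [ 0.491 -0.042  0.096]
side blue 71 [269. 226.] [ 0.4587 -0.1062  0.0766] [ 0.444 -0.114  0.053] [ 0.474 -0.097  0.097]
side red 15 [279. 249.] [ 0.4717 -0.1859  0.0283] [ 0.467 -0.19   0.017] [ 0.478 -0.179  0.033]
side black 9 [279. 218.] [0.5341 0.0015 0.0252] [ 0.531 -0.004  0.021] [0.541 0.005 0.031]
block 269 ((527.0364379882812, -96.49434661865234), (107.7365951538086, 124.35690307617188), 73.86912536621094)
base 979 [ 0.389 -0.23   0.006] [0.681 0.025 0.018] ((532.8584594726562, -111.00818634033203), 148.9317626953125)
tall [(0.1, np.int64(32), array([ 0.543, -0.371,  0.106])), (0.6, np.int64(74), array([0.279, 0.143, 0.679])), (0.7, np.int64(137), array([0.287, 0.155, 0.76 ]))]
```

View pics/crop.png

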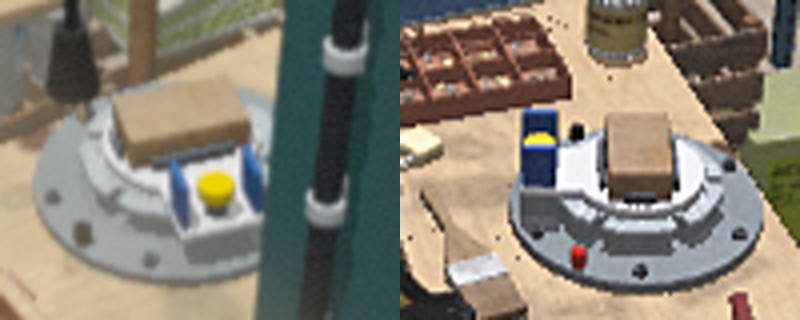

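```bash
cat >> h.py <<'E'
def rel(target,yaw):
    s=r.state(); R0=Rn.from_euler("xyz",s["tool_rot"]); R1=Rn.from_euler("xyz",[np.pi,0,yaw])
    print("t",round(s["clock"],2),"tcp",s["tcp_pos"].round(4),"rot",s["tool_rot"].round(3),"F",s["wrist_force"].round(1))
    d=R0.inv().apply(np.array(target)-s["tcp_pos"]); w=(R0.inv()*R1).as_rotvec(); print("shift",d.round(4),"rotvec",w.round(4)); return d,w
E
python3 - <<'E'
from h import *
p=r.read_camera("wrist"); s=r.state(); R0=Rn.from_euler("xyz",s["tool_rot"])
print("cam in tool",R0.inv().apply(toW(p,[0,0,0])-s["tcp_pos"]).round(3),"axis",R0.inv().apply(toW(p,[0,0,1])-toW(p,[0,0,0])).round(3))
p=r.read_camera("scene"); W=cloud(p); print("hang",p["depth"][180,253],W[180,253].round(3),W[100,251].round(3),W[20,245].round(3))
rel([0.44,-0.09,0.30],-0.314)
E
```

```text
cam in tool [ 0.084  0.    -0.084] axis [-0.284  0.001  0.959]
hang 0.72895515 [0.218 0.182 0.465] [0.206 0.182 0.623] [0.192 0.191 0.744]
t 1.4 tcp [ 0.2085 -0.509   0.3027] rot [3.141 0.    0.389] F [-0.6  0.5  0.1]
shift [ 0.373  -0.3     0.0027] rotvec [ 1.000e-04 -0.000e+00  7.027e-01]
```

>>> {"api": "carry_out", "payload": {
  "deltas": [
    [[0.03, -0.024, 0], [0, 0, 0.05]],
    [[0.06, -0.048, 0], [0, 0, 0.1]],
    [[0.09, -0.072, 0], [0, 0, 0.15]],
    [[0.12, -0.096, 0], [0, 0, 0.2]],
    [[0.15, -0.12, 0], [0, 0, 0.25]],
    [[0.18, -0.145, 0], [0, 0, 0.3]],
    [[0.21, -0.169, 0], [0, 0, 0.35]],
    [[0.24, -0.193, 0], [0, 0, 0.4]]
  ],
  "grip": -1
}}

```text
clock: 2.2
tcp_pos: [0.3579, -0.2379, 0.303]
tool_rot: [3.141, -0.001, -0.014]
wrist_force: [0.0, -0.9, -0.4]
gripper_width: 0.0336
grip_force: 0.0
```

```bash
python3 -c "
from h import *
rel([0.44,-0.09,0.30],-0.314)"
```

```text
t 2.2 tcp [ 0.3579 -0.2379  0.303 ] rot [ 3.141e+00 -1.000e-03 -1.400e-02] F [ 0.  -0.9 -0.4]
shift [ 0.0801 -0.149   0.0029] rotvec [ 0.0005 -0.0008  0.3005]
```

>>> {"api": "carry_out", "payload": {
  "deltas": [
    [[0.02, -0.037, 0], [0, 0, 0.075]],
    [[0.04, -0.075, 0], [0, 0, 0.15]],
    [[0.06, -0.112, 0], [0, 0, 0.225]],
    [[0.08, -0.149, 0], [0, 0, 0.3]],
    [[0.08, -0.149, 0], [0, 0, 0.3]],
    [[0.08, -0.149, 0], [0, 0, 0.3]]
  ]
}}

```text
clock: 2.8
tcp_pos: [0.4392, -0.0907, 0.3026]
tool_rot: [3.141, 0.0, -0.308]
wrist_force: [0.2, 0.5, 0.7]
gripper_width: 0.0006
grip_force: 0.0
```

```bash
cat > look.py <<'E'
from h import *
import sys
p=r.read_camera("wrist"); cv2.imwrite(f"pics/{sys.argv[1]}.png",p["img"]); W=cloud(p); hsv=cv2.cvtColor(p["img"],cv2.COLOR_BGR2HSV)
H,S,V=[hsv[...,i].astype(int) for i in range(3)]; Z=W[...,2]; reg=(np.hypot(W[...,0]-.5575,W[...,1]+.104)<.15)&(p["depth"]>0)
for n,m in dict(yellow=(H>20)&(H<35)&(S>150)&(Z>.06)&(Z<.1),blue=(H>100)&(H<130)&(S>120)&(Z>.09),red=((H<6)|(H>174))&(S>150),blk=(V<60)&(Z>.02)&(Z<.036),block=(Z>.077)&(Z<.086)&(H>5)&(H<20)&(S>50)).items():
    k,L,st,ce=cv2.connectedComponentsWithStats((m&reg).astype(np.uint8),connectivity=8)
    for i in range(1,k):
        if st[i,4]>60:
            q=W[L==i]; b=cv2.minAreaRect((q[:,:2]*1000).astype(np.float32)); print(n,st[i,4],ce[i].round(),np.median(q,0).round(4),"rect",np.round(b[0],1),np.round(b[1],1),round(b[2],1))
m=(Z>.009)&(Z<.016)&reg&(S<70); q=W[m][:,:2]*1000; print("base rim",cv2.minEnclosingCircle(q.astype(np.float32)))
s=r.state(); print(round(s["clock"],2),s["tcp_pos"].round(4),s["tool_rot"].round(3),s["wrist_force"].round(1))
E
python3 look.py w1
```

```text
yellow 715 [255. 179.] [ 0.4711 -0.0762  0.0813] rect [470.7 -75.9] [28.1 28.5] 71.9
blue 300 [222. 181.] [ 0.4806 -0.0491  0.0968] rect [479.8 -48.6] [ 7.3 33.1] 73.4
blue 282 [284. 181.] [ 0.4625 -0.1034  0.0969] rect [ 462.  -103.3] [ 6.6 32.7] 72.5
red 132 [347. 138.] [ 0.4753 -0.1801  0.031 ] rect [ 474.7 -181.2] [14.1 13.3] 47.2
blk 135 [169. 136.] [0.536  0.0041 0.0309] rect [536.1   5.3] [11.6 12. ] 49.7
block 7840 [254.  75.] [ 0.5599 -0.1053  0.0828] rect [ 559.4 -105.3] [99.6 59.4] 72.0
base rim ((561.0758666992188, -103.18734741210938), 125.53321838378906)
2.85 [ 0.4389 -0.0915  0.3027] [ 3.141  0.    -0.31 ] [-0.2 -0.5  0.1]
```

View pics/w1.png

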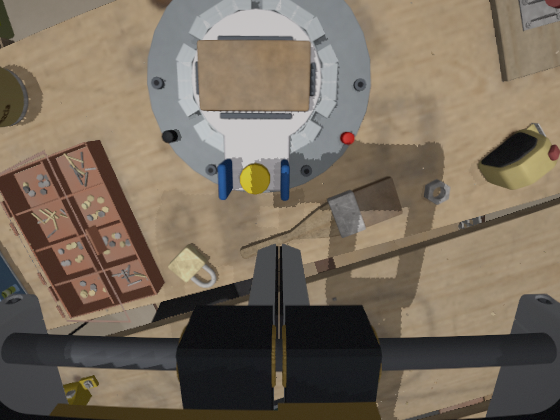

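>>> {"api": "carry_out", "payload": {
  "deltas": [
    [[0.013, -0.01, 0.02], [0, 0, 0]],
    [[0.026, -0.02, 0.045], [0, 0, -0.004]],
    [[0.026, -0.021, 0.075], [0, 0, -0.004]],
    [[0.026, -0.021, 0.1], [0, 0, -0.004]],
    [[0.026, -0.021, 0.115], [0, 0, -0.004]],
    [[0.026, -0.021, 0.115], [0, 0, -0.004]]
  ]
}}

```text
clock: 3.45
tcp_pos: [0.4683, -0.0805, 0.1849]
tool_rot: [3.141, 0.006, -0.31]
wrist_force: [-0.5, 0.3, -0.1]
gripper_width: 0.0007
grip_force: 0.0
```

```bash
python3 look.py w2
```

```text
yellow 864 [268. 240.] [ 0.479  -0.0768  0.081 ] rect [476.3 -74.7] [18.1 28.9] 8.8
blue 703 [222. 259.] [ 0.4816 -0.0495  0.0968] rect [480.2 -48.6] [ 7.4 32.7] 71.5
blue 698 [318. 260.] [ 0.4641 -0.103   0.0967] rect [ 462.1 -103. ] [ 7.8 32.8] 71.8
red 338 [399. 179.] [ 0.4766 -0.179   0.0307] rect [ 472.4 -186.3] [26.5 12.7] 66.2
blk 310 [145. 177.] [0.5367 0.0043 0.0308] rect [536.6   6.3] [13.  12.4] 14.3
blk 116 [339. 224.] [ 0.4519 -0.1268  0.0206] rect [ 452.3 -126.6] [11.2 11.2] 65.6
block 19946 [271.  93.] [ 0.5609 -0.1052  0.0828] rect [ 559.5 -104.7] [100.5  59.7] 72.0
base rim ((559.772216796875, -102.71190643310547), 125.5717544555664)
3.5 [ 0.4693 -0.0805  0.1867] [ 3.141e+00  3.000e-03 -3.100e-01] [ 1.  -0.9  0. ]
```

View pics/w2.png

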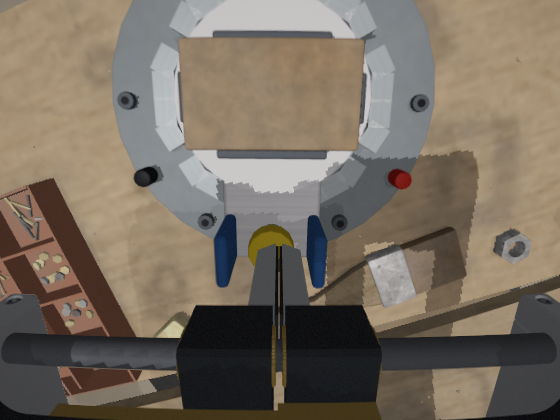

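>>> {"api": "carry_out", "payload": {
  "deltas": [
    [[0, 0, 0.006], [0, 0, 0]],
    [[0, 0, 0.011], [0, 0, 0]],
    [[0, 0, 0.016], [0, 0, 0]],
    [[0, 0, 0.02], [0, 0, 0]],
    [[0, 0, 0.0225], [0, 0, 0]],
    [[0, 0, 0.0225], [0, 0, 0]]
  ]
}}

```text
clock: 4.1
tcp_pos: [0.471, -0.0796, 0.1664]
tool_rot: [3.141, -0.003, -0.307]
wrist_force: [-0.8, -0.3, 6.8]
gripper_width: 0.0005
grip_force: 3.3
```

>>> {"api": "carry_out", "payload": {
  "deltas": [
    [[0.0004, 0.0065, 0.001], [0, 0, -0.07]],
    [[0.0013, 0.013, 0.0015], [0, 0, -0.14]],
    [[0.0026, 0.019, 0.0015], [0, 0, -0.209]],
    [[0.0044, 0.0255, 0.0015], [0, 0, -0.279]],
    [[0.0065, 0.0315, 0.0015], [0, 0, -0.349]],
    [[0.009, 0.0375, 0.0015], [0, 0, -0.419]],
    [[0.012, 0.043, 0.0015], [0, 0, -0.489]],
    [[0.0155, 0.0485, 0.0015], [0, 0, -0.559]]
  ]
}}

```text
clock: 4.9
tcp_pos: [0.471, -0.1303, 0.1653]
tool_rot: [3.141, -0.002, 0.255]
wrist_force: [-1.9, 1.4, 6.4]
gripper_width: 0.0009
grip_force: 3.5
```

```bash
cat >> h.py <<'E'
A=np.array([.560,-.105])
def status():
    s=r.state(); d=s["tcp_pos"][:2]-A
    print("t",round(s["clock"],2),"tip ang",np.degrees(np.arctan2(d[1],d[0])).round(2)%360,"rad",np.hypot(*d).round(4),"tipz",(s["tcp_pos"][2]-r.tcp_to_tips).round(4),"yaw",np.degrees(s["tool_rot"][2]).round(2),"F",s["wrist_force"].round(1))
def arc(ths,rad=.094,lz=0):
    "rows for tip angles ths (deg, world), yaw = ang-180+lead kept"
    s=r.state(); R0=Rn.from_euler("xyz",s["tool_rot"])
    for t,lead,z in ths:
        a=np.radians(t+lead); d,w=None,None
        P=np.r_[A+rad*np.array([np.cos(np.radians(t)),np.sin(np.radians(t))])+lead*np.array([-np.sin(np.radians(t)),np.cos(np.radians(t))]),z+r.tcp_to_tips]
        print(t,R0.inv().apply(P-s["tcp_pos"]).round(4),(R0.inv()*Rn.from_euler("xyz",[np.pi,0,np.radians(t-180)])).as_rotvec().round(3))
E
python3 look.py w3; python3 -c "
from h import *
status()"
```

```text
yellow 481 [266. 247.] [ 0.4799 -0.1198  0.0685] rect [ 474.2 -122. ] [14.5 28.8] 45.7
blue 813 [218. 278.] [ 0.4656 -0.0992  0.0967] rect [475.2 -99.6] [14.1 53.1] 88.4
blue 790 [325. 279.] [ 0.4795 -0.1535  0.0968] rect [ 487.6 -148.9] [52.2 13. ] 26.7
red 333 [345. 244.] [ 0.4773 -0.1796  0.0308] rect [ 472.5 -186.5] [26.6 11.5] 59.5
blk 417 [106.  99.] [0.5358 0.0036 0.0307] rect [535.6   6. ] [12.6 12.2] 89.8
block 24416 [274.  97.] [ 0.561  -0.1045  0.0828] rect [ 559.5 -104.9] [59.9 99.9] 14.1
base rim ((559.1304321289062, -104.88121032714844), 123.94654083251953)
4.95 [ 0.4714 -0.1313  0.1654] [ 3.139e+00 -2.000e-03  2.570e-01] [-1.2 -1.4  6.3]
t 4.95 tip ang 196.55 rad 0.0924 tipz 0.0682 yaw 14.71 F [-1.2 -1.4  6.3]
```

View pics/w3.png

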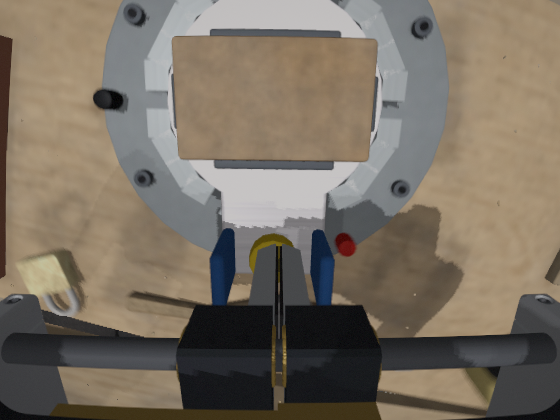

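>>> {"api": "carry_out", "payload": {
  "deltas": [
    [[0.0004, 0.0065, 0], [0, 0, -0.07]],
    [[0.0013, 0.013, 0], [0, 0, -0.14]],
    [[0.0026, 0.019, 0], [0, 0, -0.209]],
    [[0.0044, 0.0255, 0], [0, 0, -0.279]],
    [[0.0055, 0.0285, 0], [0, 0, -0.314]],
    [[0.0055, 0.0285, 0], [0, 0, -0.314]],
    [[0.0055, 0.0285, -0.01], [0, 0, -0.314]],
    [[0.0055, 0.0285, -0.02], [0, 0, -0.314]]
  ]
}}

```text
clock: 5.75
tcp_pos: [0.4826, -0.1562, 0.1839]
tool_rot: [-3.141, 0.001, 0.566]
wrist_force: [-0.6, -0.6, 0.2]
gripper_width: 0.0003
grip_force: 0.0
```

```bash
python3 look.py w4; python3 -c "
from h import *
status()
arc([(t,0,.088) for t in (217,220,222,224,226,228,229,230,231,232)])"
```

```text
yellow 718 [273. 239.] [ 0.4887 -0.1481  0.0733] rect [ 484.5 -149.7] [16.3 29.3] 49.8
blue 726 [226. 264.] [ 0.4671 -0.1298  0.0968] rect [ 465.1 -130.1] [33.5  8. ] 31.9
blue 732 [322. 264.] [ 0.4975 -0.1774  0.0968] rect [ 496.  -178.8] [33.4  7.8] 32.3
blk 430 [123.  46.] [0.5367 0.0042 0.0309] rect [536.6   5.9] [13.5 12.7] 34.6
block 20028 [274.  98.] [ 0.5604 -0.1041  0.0828] rect [ 559.8 -104.5] [ 60.1 100.5] 32.6
base rim ((559.305908203125, -104.76236724853516), 123.69124603271484)
5.8 [ 0.4834 -0.1565  0.186 ] [ 3.139e+00 -1.000e-03  5.660e-01] [ 1.1 -0.7  1.4]
t 5.8 tip ang 213.93 rad 0.0923 tipz 0.0888 yaw 32.43 F [ 1.1 -0.7  1.4]
217 [-0.0014  0.0051  0.0008] [ 0.002 -0.001 -0.08 ]
220 [-0.0009  0.01    0.0008] [ 0.002 -0.001 -0.132]
222 [-0.0004  0.0132  0.0008] [ 0.002 -0.001 -0.167]
224 [0.0002 0.0164 0.0008] [ 0.002 -0.001 -0.202]
226 [0.0009 0.0196 0.0008] [ 0.002 -0.001 -0.237]
228 [0.0018 0.0228 0.0008] [ 0.002 -0.001 -0.272]
229 [0.0022 0.0244 0.0008] [ 0.002 -0.001 -0.289]
230 [0.0027 0.026  0.0008] [ 0.002 -0.001 -0.307]
231 [0.0032 0.0275 0.0008] [ 0.002 -0.001 -0.324]
232 [0.0037 0.0291 0.0008] [ 0.002 -0.001 -0.341]
```

>>> {"api": "carry_out", "payload": {
  "deltas": [
    [[0, 0.004, 0], [0, 0, 0]],
    [[0, 0.008, 0], [0, 0, 0]],
    [[0, 0.01, 0], [0, 0, 0]],
    [[0.0005, 0.0132, 0], [0, 0, -0.035]],
    [[0.001, 0.0165, 0], [0, 0, -0.07]],
    [[0.0015, 0.018, 0], [0, 0, -0.087]],
    [[0.002, 0.0196, 0], [0, 0, -0.105]],
    [[0.002, 0.0196, 0], [0, 0, -0.105]]
  ]
}}

```text
clock: 6.6
tcp_pos: [0.4952, -0.1722, 0.1834]
tool_rot: [3.141, 0.0, 0.671]
wrist_force: [-0.2, -0.8, -0.0]
gripper_width: 0.0007
grip_force: 0.0
```

```bash
python3 look.py w5; python3 -c "
from h import *
status()"
```

```text
yellow 1030 [256. 245.] [ 0.4908 -0.1586  0.0746] rect [ 488.6 -160. ] [21. 31.] 82.1
blue 546 [308. 260.] [ 0.5099 -0.1827  0.0969] rect [ 505.6 -185.6] [32.7  7.9] 37.9
blue 710 [210. 265.] [ 0.4711 -0.141   0.0967] rect [ 469.5 -141.3] [32.8  7.3] 38.7
blk 445 [113.  30.] [0.5369 0.004  0.0307] rect [536.6   5.9] [13.5 13.1] 77.8
blk 87 [335. 225.] [ 0.5236 -0.209   0.0207] rect [ 523.4 -209.3] [9.6 8.7] 70.4
block 19969 [255.  98.] [ 0.5605 -0.1045  0.0828] rect [ 559.6 -104.8] [ 60. 100.] 39.3
base rim ((559.3035888671875, -105.3939208984375), 124.00811004638672)
6.65 [ 0.4952 -0.1721  0.1835] [3.141 0.    0.67 ] [-0.1  0.7 -0.5]
t 6.65 tip ang 226.01 rad 0.0933 tipz 0.0863 yaw 38.41 F [-0.1  0.7 -0.5]
```

>>> {"api": "carry_out", "payload": {
  "deltas": [
    [[0.0001, 0.001, 0], [0, 0, -0.01]],
    [[0.0003, 0.002, 0], [0, 0, -0.02]],
    [[0.0005, 0.003, 0], [0, 0, -0.03]],
    [[0.0006, 0.0038, 0], [0, 0, -0.04]],
    [[0.0007, 0.0044, 0], [0, 0, -0.046]],
    [[0.0007, 0.0044, 0], [0, 0, -0.046]]
  ]
}}

```text
clock: 7.25
tcp_pos: [0.4983, -0.1749, 0.1837]
tool_rot: [3.142, 0.0, 0.717]
wrist_force: [-0.1, 0.6, 0.4]
gripper_width: 0.0002
grip_force: 0.1
```

```bash
python3 look.py w6; python3 -c "
from h import *
status()"
```

```text
yellow 1026 [254. 248.] [ 0.4914 -0.1608  0.0811] rect [ 490.7 -162.5] [21.1 31.2] 87.0
blue 715 [209. 264.] [ 0.4725 -0.1442  0.0967] rect [ 470.9 -144.9] [32.7  7.5] 41.1
blue 498 [307. 260.] [ 0.5133 -0.1842  0.0969] rect [ 509.3 -187.8] [32.   7.5] 42.0
blk 455 [116.  23.] [0.5368 0.0038 0.0308] rect [536.3   6.1] [13.2 13.4] 25.9
blk 118 [331. 227.] [ 0.5248 -0.2095  0.0207] rect [ 524.7 -209.3] [10.9 11.8] 36.3
block 19901 [255.  98.] [ 0.5605 -0.1044  0.0828] rect [ 559.5 -104.8] [59.9 99.9] 41.4
base rim ((559.5625, -104.77742004394531), 124.0500717163086)
7.3 [ 0.4983 -0.1749  0.1837] [3.142 0.    0.717] [-0.7  0.  -0.3]
t 7.3 tip ang 228.56 rad 0.0933 tipz 0.0865 yaw 41.07 F [-0.7  0.  -0.3]
```

Button height is back to 81 mm (as at the start) and the table stands at about 60°: it has sprung home. Now I back off the lug and lift clear.

>>> {"api": "carry_out", "payload": {
  "deltas": [
    [[0, -0.004, 0], [0, 0, 0]],
    [[0, -0.009, 0], [0, 0, 0]],
    [[0, -0.01, -0.015], [0, 0, 0]],
    [[0, -0.01, -0.04], [0, 0, 0]],
    [[0, -0.01, -0.075], [0, 0, 0]],
    [[-0.02, -0.01, -0.11], [0, 0, 0]],
    [[-0.03, -0.01, -0.12], [0, 0, 0]],
    [[-0.03, -0.01, -0.12], [0, 0, 0]]
  ]
}}

```text
clock: 8.1
tcp_pos: [0.4689, -0.1878, 0.3056]
tool_rot: [3.137, -0.001, 0.715]
wrist_force: [0.2, -0.2, 0.5]
gripper_width: 0.0002
grip_force: 0.0
```

```bash
python3 look.py w7
```

```text
yellow 698 [274. 174.] [ 0.4896 -0.1661  0.0814] rect [ 489.2 -166.3] [28.6 27.2] 41.5
blue 302 [243. 177.] [ 0.4714 -0.1442  0.0967] rect [ 470.4 -144.6] [33.   8.1] 41.7
blue 292 [305. 176.] [ 0.5093 -0.1869  0.0969] rect [ 508.7 -187.7] [32.6  7.3] 41.3
blk 179 [177.  23.] [0.5363 0.0045 0.031 ] rect [536.    5.9] [12.7 12.8] 13.0
block 7697 [273.  71.] [ 0.5594 -0.1044  0.0828] rect [ 559.2 -104.6] [59.7 99.3] 41.7
base rim ((559.4639892578125, -104.87339782714844), 123.9142074584961)
8.15 [ 0.4688 -0.1872  0.3034] [ 3.141e+00 -1.000e-03  7.160e-01] [ 0.2  0.7 -1.1]
```

View pics/w7.png

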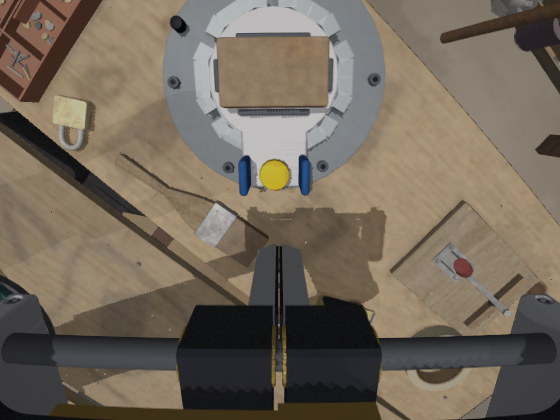

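The arm now covers the red peg, and the button at (274,174) is back up at z = 81 mm. The block is in its nest, and the gripper is well clear.

```bash
python3 -c "
from plant import r
print(r.sign_off())"
```

```text
the job is handed in; nothing more can be done
None
```

The table is indexed one hole to the red-marked hole (about 60°, by the short way) with the plunger sprung home, the block still in its nest and the gripper clear; the job was handed in at about 8 s on the robot's clock.

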